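# Pulse the food processor

## Robot

A 6-joint arm with a two-finger parallel gripper is mounted at the origin on the work surface. World frame = base frame: x ahead of the robot, y to its left, z up, the work surface at z = 0. Lengths are in mm, angles in rad, forces in N, time in s.
With the tool pointing down it reaches from about 275 to 1000 mm from the base axis. Payload 8.4 kg.
Tool frame: the origin (TCP) lies between the finger pads; the fingertips stand 17 mm ahead of it and the grasp point (between the pads) lies 2 mm behind it; z points along the fingers, y is the line along which they close (so a half turn about z gives the same grasp; the last joint's range is limited). The gripper opens to 85 mm and grips with 20 to 120 N. Pads are 22 mm wide; open, the fingers measure 114 mm over their backs; the gripper's body (76 mm by 85 mm) begins 54 mm behind the grasp point. The pads swing forward as they close: fully open they stand 13 mm farther back than shut.
Start: joints at [-1.258, 0.353, 1.633, -0, 1.155, -0.002], TCP at [193.515, -594.289, 248.281] pointing down, gripper open.
Joint ranges: [-2.63, 2.63], [-0.92, 2.1], [0.06, 2.66], [-1.3, 4.44], [0, 2.69], [-3.02, 3.02]. Speed limits (rad/s): [2.22, 2.22, 2.79, 3.14, 3.14, 3.14].

## Interface

Orientations are given as [roll, pitch, yaw] about the fixed x, y, z axes, in that order (R = Rz(yaw) Ry(pitch) Rx(roll)).
In Python, from rig import sense, grab_frame, sign_off gives the robot as it stands. The module is installed in compiled form; this text tells all that it offers.
- The arm moves only by the tool send_rows, never from a script. Its argument "moves" is a list that holds one entry, the list of rows, each a list of 7 numbers: the shift along the world's x, y, z in m, then the turn, a rotation vector about the world's x, y, z in rad, then the opening, from -1 (shut) to 1 (fully open). In form: [[[dx, dy, dz, rx, ry, rz, jaw], ...]]. A call has 1 to 10 rows; each row shifts and turns the commanded pose from where the row before left it; what a row does not reach is not made up. A row lasts 1/10 s, in which the tool goes at most 50 mm and 8.59 degrees, less where a joint would pass 70% of its speed; a pose out of reach is approached as far as the arm can. A call with a gripper value outside its range is refused whole. The fingers move at their own pace and stop on an object; "grip_force" is the grip in N (left out, the last holds). Time passes only in rows, so rows that do not move let the fingers close. It gives the time, the measured TCP pose, the force, the opening and the grip force at its end, in the units of the state.
- sense(): the state, without advancing time (a new reading comes with each control period).
- grab_frame(name): name is "scene" or "top" or "wrist"; returns a dict with "img" (480x640x3 uint8, red, green, blue), "mtx" (3x3 intrinsics, pixels), "rvec" (rotation vector, rad) and "tvec" (3), from world to camera coordinates, as OpenCV has them; the wrist camera has in their place "T_tool_cam" (4x4, takes a point from camera to tool coordinates, whose origin is the TCP and whose axes are the flange's). Camera axes: x right, y down, z forward; pixel columns grow to the right and rows downward; lengths in mm; the calibration is good to about 2 mm. A picture is of the moment at which its call begins: read the wrist's pose just before it. There is no depth.
- sign_off(): hands the job in; it is judged then, once.
The state is a dict: "clock": time; "qpos": joint angles; "qvel": joint speeds; "joint_efforts": joint torques, N m; "eef_pos": TCP position; "tcp_rot": TCP orientation; "contact_force": force on the tool from outside, world axes, zero at the start; "wrist_torque": the same for the moment, N m; "opening": opening from 0.0 (shut) to 1.0 (fully open); "grasp_force": force on a finger pad.
Only numpy, scipy, OpenCV 4.12 (cv2) and the standard library are available. Lean on these libraries where they do the work, as an engineer would, in place of code of your own. Each camera call takes 0.05 s, during which the arm holds its last target. There are 200 camera calls.

## Task

Run the food processor on pulse: push the white feed pusher in the lid all the way down, then press the round power key until it stays in, then press the long pulse key all the way down and keep it held down; finish while still holding it. Press each in that order, do not press the small square stop key, do not pull the pusher up, and leave the jar, cup, carrot and slicing disc around the machine where they are.

Things in the scene. Friction and masses are not known exactly. Their poses are not given: they have to be found in the camera images.
- machine: food processor, fixed on the table; place and yaw vary. Origin: centre of its underside; z up, +x from the key deck to the bowl (away from the robot, yaw within 0.35 rad), +y left. White base 330 (x) by 240 (y) mm, its flat top (the deck) 85 mm high. A clear bowl, 170 mm across, stands on the rear, its axis at x = +70 mm, y = 0; black handle on its +y side.
- lid_top (a point): centre of the top of the bowl's grey lid, 197 mm above the table; lid 180 mm across. From here the feed tube, 56 mm across with a 62 mm rim, rises to 250 mm above the table.
- deck (a point): middle of the key row, on the deck, 85 mm above the table. The three keys sit in a row along the machine's y, here and 65 mm to either side; which key has which place varies. The front edge of the lid is 85 mm behind this row.
- pusher_top (a point): centre of the top face of the feed pusher, a white plunger in the feed tube with a flat round flange 58 mm across and 10 mm thick. It starts 288 to 308 mm above the table and is fully home at 260 mm, when the flange sits on the tube's rim.
- pusher (a joint): how far the pusher is pushed down, m: starts at 0.012 to 0.032, fully home at its stop 0.060. It slides straight down against about 4 N of friction and stays where it is left. It counts as home beyond 0.055.
- power_key_top (a point): centre of the top of the power key: round, 30 mm across, grey. Top 99 mm above the table when out, 92 mm when in.
- power_key (a joint): travel of the power key, m: 0 out, 0.007 fully in (stop). Moves straight down against about 3 N of friction and stays in where it is left. It counts as in beyond 0.0055.
- pulse_key_top (a point): centre of the top of the pulse key: long bar, 62 mm along the machine's x by 20 mm, grey. Top 99 mm above the table when out, 92 mm fully down.
- pulse_key (a joint): travel of the pulse key, m: 0 out, 0.007 fully down (stop). Sprung: 1.5 N to start, 5 N fully down, springs back when released. It counts as down beyond 0.005.
- stop_key_top (a point): centre of the top of the stop key: the small square one, 16 by 16 mm, grey, top 99 mm above the table. Not to be pressed.
- stop_key (a joint): travel of the stop key, m: 0 out, 0.007 fully down; sprung like the pulse key. Pressed beyond 0.003 is a fault.
- jar: small closed jar with a steel cap, 48 mm across, 85 mm tall, beside the machine (its +y side); origin at its underside. Leave it where it is.
- cup: small open steel cup, 64 mm across, 60 mm tall, beside the machine (its -y side); origin at its underside. Leave it where it is.
- carrot: carrot, 125 mm long, 30 mm thick, lying beside the machine (its -y side); origin at its underside. Leave it where it is.
- disc: steel slicing disc, 100 mm across, with a hub 30 mm tall, lying beside the machine (its +y side); origin at its underside. Leave it where it is.

How it is judged (in metres and radians):
On the way, in this order (a step that is already met when the one before it is completed fails the run):
1. the feed pusher is pushed fully home (value of joint pusher above 0.055 m), for 0.2 s.
2. the round power key is pressed in (value of joint power_key above 0.0055 m), for 0.2 s.
3. the long pulse key is pressed down by the fingers (value of joint pulse_key above 0.005 m and contact force between the fingers and pulse_key above 1.5 N), for 0.3 s.
At the end, for the whole second after the job is handed in: The pusher is home (within 5 mm of its stop), the power key is in (beyond 5.5 of 7 mm), the stop key is out (less than 3 mm), and the fingers hold the pulse key down (beyond 5 of 7 mm, with more than 1.5 N) (all of step 3 and value of joint pusher above 0.055 m and value of joint power_key above 0.0055 m and value of joint stop_key below 0.003 m); the arm keeps its last pose, push and grip.
It fails at once if the power key is pressed (3 mm) before the pusher is home (value of joint power_key above 0.003 m and value of joint pusher below 0.055 m).
It fails at once if the pulse key is pressed (3 mm) before the power key is in (value of joint pulse_key above 0.003 m and value of joint power_key below 0.0055 m).
It fails at once if the stop key is pressed (3 mm) (value of joint stop_key above 0.003 m).
It fails at once if the pusher is pulled up (6 mm or more above where it can start) (value of joint pusher below 0.006 m).
It fails at once if a bystander is lifted, carried or pushed more than 30 mm (distance of any of jar, cup, carrot, disc from where it was at the start of the episode above 0.03 m).
It also fails if it takes over 45 s, if anything falls off the work surface, if the arm or the gripper's body presses on something with over 40 N, if the wrist force passes 120 N, or if a joint passes its speed limit or range.

## Working session

There is one attempt and no reset: what is moved stays moved. The work goes in short steps, Python scripts to look and compute and a tool call to move; the robot and the scene stay as the last step left them, time stands still between calls to the robot, and variables do not carry over. Pictures are saved under pics/ and viewed, at most 10 in all, crops included, and the job is handed in when it is done.

Besides the shell and the picture viewer there is one more tool, called after ">>>" as a command line: name --argument value ..., lists and objects as JSON in quotes. send_rows: Moves the arm, as the interface text tells. Its arguments: {"type":"object","properties":{"moves":{"type":"array"},"grip_force":{"type":"number"}},"required":["moves"]}

```bash
mkdir -p pics; cat > h.py <<'E'
import numpy as np,cv2,json
from rig import sense,grab_frame
def ray(f,u,v,z):
    R=cv2.Rodrigues(np.array(f['rvec'],float))[0];t=np.array(f['tvec'],float).ravel()
    d=R.T@np.linalg.inv(np.array(f['mtx'],float))@np.array([u,v,1.]);c=-R.T@t
    return c+d*(z-c[2])/d[2]
def proj(f,P):
    return cv2.projectPoints(np.array(P,float).reshape(-1,1,3),np.array(f['rvec'],float),np.array(f['tvec'],float),np.array(f['mtx'],float),None)[0].reshape(-1,2)
E
python3 - <<'E'
from h import *
import pickle
s=sense();print(s)
for n in('scene','top'):
    f=grab_frame(n);pickle.dump(f,open(n+'.pkl','wb'));cv2.imwrite(f'pics/{n}0.png',f['img'][...,::-1]);R=cv2.Rodrigues(np.array(f['rvec'],float))[0];print(n,-R.T@np.ravel(f['tvec']),f['mtx'])
E
```

```text
{'clock': 0.0, 'qpos': array([-1.25840039e+00,  3.53629863e-01,  1.63410489e+00, -8.87846537e-06,
        1.15519430e+00, -2.43231605e-03]), 'qvel': array([-0.00060601, -0.00083203,  0.00059829,  0.00118776, -0.00040854,
       -0.00079183]), 'joint_efforts': array([ 1.60836793e-03, -6.05236030e+01, -3.42068338e+01,  1.32351656e-04,
        9.37714329e-03, -1.44750021e-05]), 'eef_pos': array([ 193.37845705, -593.87608395,  247.58559223]), 'tcp_rot': array([-3.14025623e+00,  4.86729785e-06,  3.14831847e-01]), 'contact_force': array([-0.19366741,  0.44161332,  1.08237208]), 'wrist_torque': array([ 0.03759087, -0.03951517,  0.01896901]), 'grasp_force': 0.0, 'opening': 0.9983682364366668}
scene [1015.76323632  488.28735899  703.3613777 ] [[441.64072916   0.         321.86526945]
 [  0.         441.64072916 242.8957838 ]
 [  0.           0.           1.        ]]
top [ 385.07574709   48.23983426 1638.16567197] [[616.89298726   0.         326.60468213]
 [  0.         616.89298726 252.92353499]
 [  0.           0.           1.        ]]
```

View pics/top0.png

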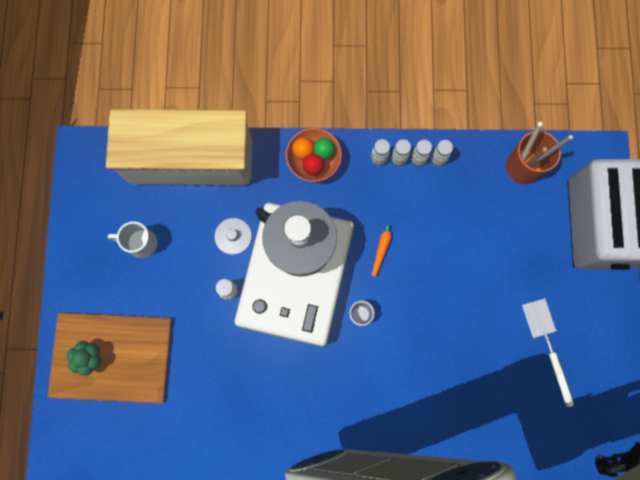

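View pics/scene0.png

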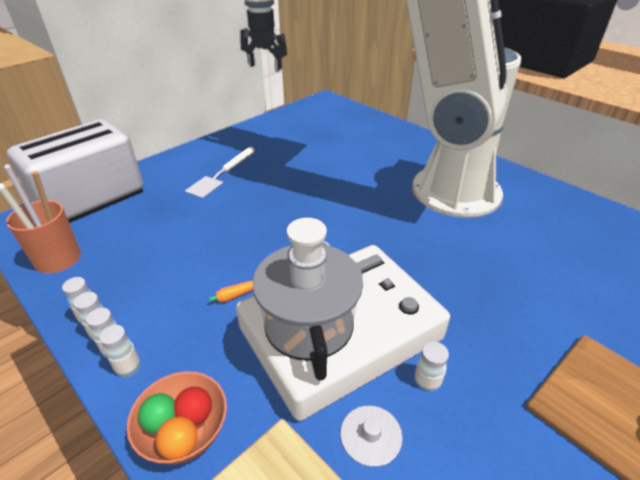

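The top view shows the power key (round) at about (260,306), stop at (285,312), pulse (bar) at (310,318), and the pusher at about (298,230). The scene view shows the pusher top at about (307,231). I'll enlarge the top view to read these more closely.

```bash
python3 - <<'E'
from h import *
import pickle
f=pickle.load(open('top.pkl','rb'));g=f['img'][195:350,225:365,::-1]
cv2.imwrite('pics/crop.png',cv2.resize(g,(560*5//5,620*5//5))[:600])
for n,u,v,z in [('power',260,306,99),('stop',285,312,99),('pulse',310.5,318,99),('pusher',298,230,298),('lid',300,238,197)]:print(n,ray(f,u,v,z).round(1))
s=pickle.load(open('scene.pkl','rb'))
for z in(288,298,308):
  P=ray(f,298,230,z);print(z,P.round(1),proj(s,P))
E
```

```text
power [521.8 207.5  99. ]
stop [507.4 144.8  99. ]
pulse [493.1  81.1  99. ]
pusher [673.6 107.2 298. ]
lid [675.9 106.5 197. ]
288 [675.8 107.6 288. ] [[304.48530266 233.97281566]]
298 [673.6 107.2 298. ] [[305.19129209 227.94357315]]
308 [671.5 106.8 308. ] [[305.9083616  221.81970526]]
```

View pics/crop.png

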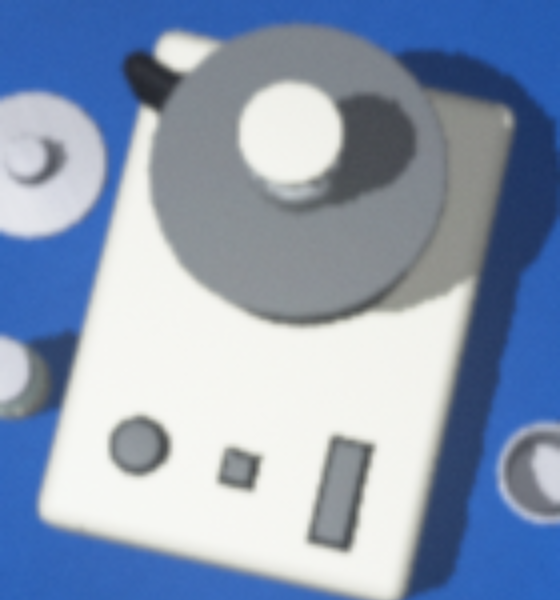

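Fit: yaw ≈ -0.224. Stop + 175 mm along the machine's x gives (678,106), which agrees with the measured lid and pusher. The keys are 64–65 mm apart, as specified. Now I'll move above the pusher with the jaws shut.

>>> send_rows --moves '[[[0.0193,0.028,0.012,0,0,-0.022,-1],[0.0193,0.028,0.012,0,0,-0.022,-1],[0.0193,0.028,0.012,0,0,-0.022,-1],[0.0193,0.028,0.012,0,0,-0.022,-1],[0.0193,0.028,0.012,0,0,-0.022,-1],[0.0193,0.028,0.012,0,0,-0.022,-1],[0.0193,0.028,0.012,0,0,-0.022,-1],[0.0193,0.028,0.012,0,0,-0.022,-1],[0.0193,0.028,0.012,0,0,-0.022,-1],[0.0193,0.028,0.012,0,0,-0.022,-1]]]' --grip_force 40

```text
clock: 1.1
eef_pos: [386.9, -312.9, 368.6]
tcp_rot: [-3.141, 0.0, 0.094]
contact_force: [0.6, -0.7, 0.1]
opening: -0.001
grasp_force: 0.0
```

>>> send_rows --moves '[[[0.0193,0.028,0.003,0,0,-0.022,-1],[0.0193,0.028,0.003,0,0,-0.022,-1],[0.0193,0.028,0.003,0,0,-0.022,-1],[0.0193,0.028,0.003,0,0,-0.022,-1],[0.0193,0.028,0.003,0,0,-0.022,-1],[0.0193,0.028,0.003,0,0,-0.022,-1],[0.0193,0.028,0.003,0,0,-0.022,-1],[0.0193,0.028,0.003,0,0,-0.022,-1],[0.0193,0.028,0.003,0,0,-0.022,-1],[0.0193,0.028,0.003,0,0,-0.022,-1]]]'

```text
clock: 2.1
eef_pos: [580.0, -33.0, 398.0]
tcp_rot: [3.141, 0.001, -0.126]
contact_force: [0.2, -0.7, 1.6]
opening: -0.002
grasp_force: 0.0
```

>>> send_rows --moves '[[[0.0193,0.028,0,0,0,-0.022,-1],[0.0193,0.028,0,0,0,-0.022,-1],[0.0193,0.028,0,0,0,-0.022,-1],[0.0193,0.028,0,0,0,-0.022,-1],[0.0193,0.028,0,0,0,-0.022,-1],[0,0,0,0,0,0,-1],[0,0,0,0,0,0,-1],[0,0,0,0,0,0,-1]]]'

```text
clock: 2.9
eef_pos: [675.5, 105.0, 398.0]
tcp_rot: [3.141, 0.001, -0.235]
contact_force: [-0.1, 0.0, 0.6]
opening: 0.003
grasp_force: 0.0
```

>>> send_rows --moves '[[[0.0015,0.001,-0.02,0,0,0,-1],[0,0,-0.02,0,0,0,-1],[0,0,-0.02,0,0,0,-1],[0,0,-0.012,0,0,0,-1],[0,0,-0.01,0,0,0,-1],[0,0,-0.01,0,0,0,-1],[0,0,-0.01,0,0,0,-1],[0,0,-0.008,0,0,0,-1],[0,0,-0.004,0,0,0,-1]]]'

```text
clock: 3.8
eef_pos: [677.7, 106.4, 283.8]
tcp_rot: [3.141, -0.0, -0.235]
contact_force: [-1.0, -2.6, 3.5]
opening: -0.001
grasp_force: 1.8
```

>>> send_rows --moves '[[[0,0,-0.003,0,0,0,-1],[0,0,-0.002,0,0,0,-1],[0,0,-0.001,0,0,0,-1],[0,0,-0.0005,0,0,0,-1]]]'

```text
clock: 4.2
eef_pos: [677.7, 106.7, 278.0]
tcp_rot: [-3.141, -0.001, -0.235]
contact_force: [-0.2, -2.4, 3.6]
opening: -0.003
grasp_force: 1.6
```

>>> send_rows --moves '[[[0,0,-0.001,0,0,0,-1],[0,0,-0.001,0,0,0,-1],[0,0,-0.0005,0,0,0,-1],[0,0,0,0,0,0,-1]]]'

```text
clock: 4.6
eef_pos: [677.8, 106.8, 277.0]
tcp_rot: [-3.141, -0.001, -0.235]
contact_force: [-2.8, -3.2, 12.6]
opening: 0.003
grasp_force: 6.1
```

The pusher is at its stop: TCP z is 277.0, so the tips are at 260, and the force jumped to 12.6 N. Next I'll hold briefly, lift, and go over the power key.

>>> send_rows --moves '[[[0,0,0,0,0,0,-1],[0,0,0,0,0,0,-1],[0,0,0.01,0,0,0,-1],[0,0,0.03,0,0,0,-1],[-0.02,0.013,0.02,0,0,0,-1],[-0.03,0.02,0,0,0,0,-1],[-0.03,0.02,0,0,0,0,-1],[-0.03,0.02,0,0,0,0,-1],[-0.03,0.02,0,0,0,0,-1],[-0.016,0.008,0,0,0,0,-1]]]'

```text
clock: 5.6
eef_pos: [519.3, 209.4, 335.4]
tcp_rot: [-3.141, 0.001, -0.234]
contact_force: [-0.4, 0.2, 0.3]
opening: -0.004
grasp_force: 0.0
```

>>> send_rows --moves '[[[0,0,-0.04,0,0,0,-1],[0,0,-0.04,0,0,0,-1],[0,0,-0.04,0,0,0,-1],[0,0,-0.04,0,0,0,-1],[0,0,-0.02,0,0,0,-1],[0,0,-0.01,0,0,0,-1],[0,0,0,0,0,0,-1]]]'

```text
clock: 6.3
eef_pos: [521.2, 207.5, 144.3]
tcp_rot: [3.141, 0.002, -0.235]
contact_force: [0.1, -0.2, 0.6]
opening: -0.001
grasp_force: 0.0
```

```bash
python3 - <<'E'
from h import *
f=grab_frame('scene');a=f['img'][200:380,220:460,::-1]
cv2.imwrite('pics/c2.png',cv2.resize(a,(800,600),interpolation=cv2.INTER_CUBIC))
s=sense();print(s['eef_pos'],s['contact_force'])
E
```

```text
[521.92787097 207.80785014 145.51661546] [-0.459089    0.12929982  0.64150677]
```

View pics/c2.png

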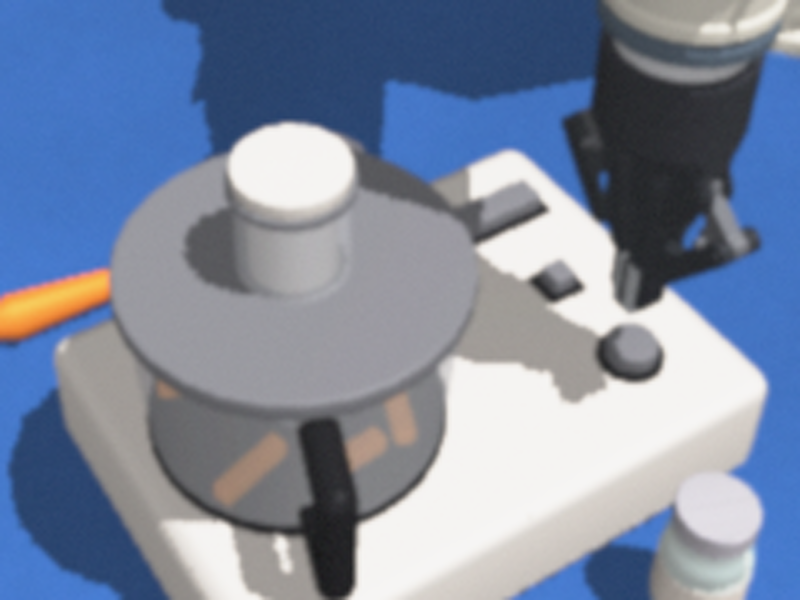

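In the picture the pusher flange sits on the tube rim (crop 292,175). The fingertips (635,300) are straight above the power key (632,350). Pressing it now.

>>> send_rows --moves '[[[0,0,-0.014,0,0,0,-1],[0,0,-0.01,0,0,0,-1],[0,0,-0.005,0,0,0,-1],[0,0,-0.003,0,0,0,-1],[0,0,-0.002,0,0,0,-1],[0,0,-0.001,0,0,0,-1],[0,0,0,0,0,0,-1]]]'

```text
clock: 7.05
eef_pos: [521.6, 207.7, 110.3]
tcp_rot: [-3.141, -0.0, -0.235]
contact_force: [-0.5, -1.0, 0.1]
opening: 0.003
grasp_force: 0.0
```

>>> send_rows --moves '[[[0,0,-0.001,0,0,0,-1],[0,0,-0.001,0,0,0,-1],[0,0,0,0,0,0,-1]]]'

```text
clock: 7.35
eef_pos: [521.9, 207.9, 108.9]
tcp_rot: [-3.141, -0.001, -0.235]
contact_force: [-2.2, -1.7, 8.0]
opening: -0.001
grasp_force: 3.6
```

>>> send_rows --moves '[[[0,0,-0.001,0,0,0,-1],[0,0,0,0,0,0,-1],[0,0,0,0,0,0,-1],[0,0,0,0,0,0,-1]]]'

```text
clock: 7.75
eef_pos: [521.9, 207.9, 108.7]
tcp_rot: [-3.141, -0.001, -0.235]
contact_force: [-4.0, -1.8, 16.9]
opening: 0.002
grasp_force: 8.3
```

>>> send_rows --moves '[[[0,0,0.02,0,0,0,-1],[0,0,0.036,0,0,0,-1],[0,0,0,0,0,0,-1],[-0.007,-0.03,0,0,0,0,-1],[-0.007,-0.03,0,0,0,0,-1],[-0.007,-0.03,0,0,0,0,-1],[-0.008,-0.036,0,0,0,0,-1],[0,0,0,0,0,0,-1],[0,0,-0.02,0,0,0,-1],[0,0,0,0,0,0,-1]]]'

```text
clock: 8.75
eef_pos: [491.5, 81.6, 141.6]
tcp_rot: [3.141, 0.002, -0.236]
contact_force: [-0.7, -0.3, 0.1]
opening: 0.0
grasp_force: 0.0
```

```bash
python3 - <<'E'
from h import *
f=grab_frame('scene');a=f['img'][200:380,220:460,::-1]
cv2.imwrite('pics/c3.png',cv2.resize(a,(800,600),interpolation=cv2.INTER_CUBIC))
s=sense();print(s['eef_pos'],s['contact_force'])
E
```

```text
[491.90399565  81.84950697 142.42430772] [-0.03472477 -0.08870313  0.13857606]
```

View pics/c3.png

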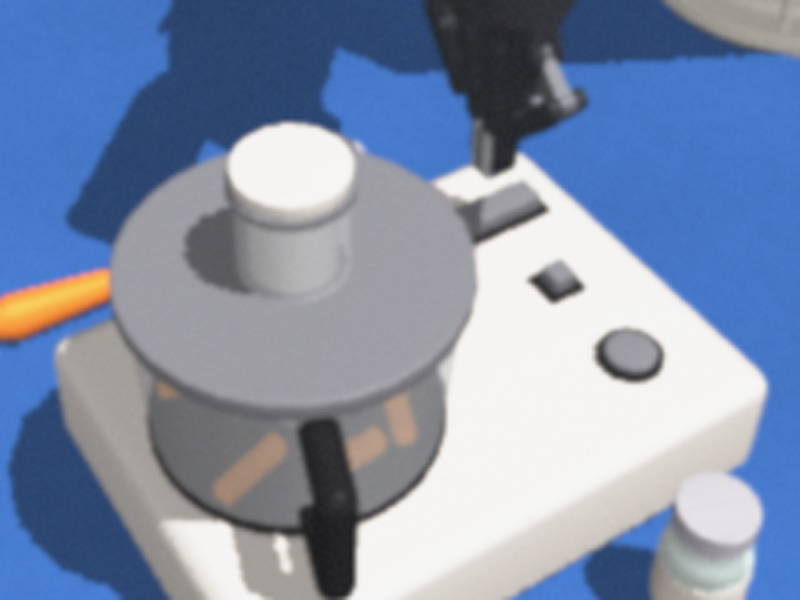

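The power key at (630,353) is visibly in, the stop key is still out, and the tips (495,165) are above the pulse bar (510,205). Pressing the pulse key now.

>>> send_rows --moves '[[[0,0,-0.012,0,0,0,-1],[0,0,-0.01,0,0,0,-1],[0,0,-0.005,0,0,0,-1],[0,0,-0.003,0,0,0,-1],[0,0,-0.002,0,0,0,-1],[0,0,-0.001,0,0,0,-1],[0,0,-0.001,0,0,0,-1],[0,0,-0.001,0,0,0,-1],[0,0,0,0,0,0,-1]]]'

```text
clock: 9.7
eef_pos: [492.4, 81.8, 108.9]
tcp_rot: [-3.142, 0.0, -0.235]
contact_force: [-5.9, 2.4, 11.1]
opening: 0.002
grasp_force: 5.7
```

>>> send_rows --moves '[[[0,0,-0.0005,0,0,0,-1],[0,0,0,0,0,0,-1],[0,0,0,0,0,0,-1],[0,0,0,0,0,0,-1],[0,0,0,0,0,0,-1]]]'

```text
clock: 10.2
eef_pos: [492.4, 81.8, 108.9]
tcp_rot: [-3.141, -0.0, -0.235]
contact_force: [-7.3, 0.8, 17.2]
opening: 0.001
grasp_force: 8.6
```

```bash
python3 - <<'E'
from h import *
from rig import sign_off
s=sense();print(s['eef_pos'],s['contact_force'])
f=s['contact_force'][2]
if 7<f<30 and s['eef_pos'][2]<110: print(sign_off())
E
```

```text
[492.43608029  81.77767962 108.85665189] [-7.30485536  0.75525946 17.16982461]
the job is handed in; nothing more can be done
None
```

The job is handed in (no verdict came back): the pusher and power key were each pressed to their stops in that order, and the pulse key is being held down at its stop with about 17 N; the stop key and the items around the machine were never approached.

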